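# Reset the tripped breaker on the bench power box

### The job

One of the three breakers on the bench power box has tripped: its lever stands half-way between off and on. Reset it by pushing that lever fully off (toward the red mark), then fully on (toward the green mark), and after that press the green start button all the way in and let it come back out. Leave the other two levers as they are and the things around the box where they stand.

Things in the scene. Friction and masses are not known exactly. Their poses are not given: they have to be found in the camera images.
- power_box: Grey bench power box, fixed: chassis 160 mm (its x) by 340 mm (its y) by 45 mm high; origin at the centre of its underside; yaw varies, its -x side (two black round sockets) faces roughly to the robot. On top, at y = -120, -40 and +40 mm in an order that varies, three identical breakers with black levers. Off = lever leans to the box's -x (red bar), on = to its +x (green bar).
- breaker_tripped: The tripped breaker, fixed on the chassis: grey, 120 mm (x) by 66 mm (y) by 24 mm high, cheeks beside the lever 33 mm high; origin at the centre of its underside, 45 mm above the table; axes as the box's. Its lever's pivot lies 25 mm above this origin (70 mm above the table) and the lever swings in the x-z plane.
- lever_tripped_end (a point): The end of the tripped breaker's lever, 75 mm from the pivot (145 mm above the table when upright). The outer 32 mm, with a white band, is a paddle 16 mm thick (along the swing) and 30 mm wide (along the box's y); below it the stem is 12 mm thick and 22 mm wide.
- lever_tripped (a joint): Swing of the tripped lever in rad: -0.6 fully off (stop), 0 upright, +0.6 fully on (stop). Starts half-way (-0.1 to 0.12), stays where it is left. Moves at 3 to 5 N on the paddle, some 3 N more in the off stroke beyond about -0.3, which resets the latch; until it has been beyond about -0.45 a block inside stops it short of on, at about +0.3.
- lever_on_end (a point): The end of the lever of the breaker that is on (leans to the box's +x); same shape as the tripped one.
- lever_on (a joint): Swing of that lever in rad, starts near +0.6 (on) and is to stay there.
- lever_off_end (a point): The end of the lever of the spare breaker that is off (leans to the box's -x); same shape as the tripped one.
- lever_off (a joint): Swing of that lever in rad, starts near -0.6 (off) and is to stay there.
- start_button_top (a point): Centre of the top face of the green round start button, 40 mm across, in a black housing on the chassis at the box's +y end (122 mm from the middle); it is pressed straight down.
- start_button (a joint): Travel of the start button in m: 0 = out, 0.006 = fully in, which takes 5 N; springs back when let go.
- tip_box: Bystander, loose: green-plated pipette tip box, 86x122x64 mm; origin at the centre of its underside.
- plate: Bystander, loose: red-framed strip plate, 85x128x15 mm; origin at the centre of its underside.
- timer: Bystander, loose: white lab timer, 60x62x28 mm; origin at the centre of its underside.
- trough: Bystander, loose: white reagent trough, 46x92x24 mm; origin at the centre of its underside.
- tape: Bystander, loose: roll of beige tape, 96 mm across, 25 mm high; origin at the centre of its underside.

How it is judged:
By the outcome, as a careful person would: the job done as asked, in the order asked, and still so for the second after the job is handed in, with the robot touching nothing.
It also fails if it takes over 42 s, if anything falls off the work surface, if the arm or the gripper's body presses on something with over 40 N, if the wrist force passes 120 N, or if a joint passes its speed limit or range.

### The arm

A 6-joint arm with a two-finger parallel gripper is mounted at the origin on a cart in front of the work surface, level with it; the furniture and walls round the work are solid. World frame = base frame: x ahead of the robot, y to its left, z up, the work surface at z = 0. Lengths are in m, angles in rad, forces in N, time in s.
With the tool pointing down it reaches from about 0.375 to 0.75 m from the base axis. Payload 9 kg.
Tool frame: the origin (TCP) lies between the finger pads; the fingertips stand nose_length ahead of it and the grasp point (between the pads) lies 11 mm behind it (nose_length is the distance from the TCP to the fingertips, in m); z points along the fingers, y is the line along which they close (so a half turn about z gives the same grasp; the last joint's range is limited). The gripper opens to 85 mm and grips with 20 to 120 N. Pads are 22 mm wide; open, the fingers measure 114 mm over their backs; the gripper's body (76 mm by 85 mm) begins 54 mm behind the grasp point. The pads swing forward as they close: fully open they stand 13 mm farther back than shut.
Start: joints at [-1.492, 0.104, 0.097, 1.564, 0, 1.353], TCP at [0.175, -0.574, 0.239] pointing down, gripper open.
Joint ranges: [-2.99, 2.99], [-0.84, 1.86], [-1.1, 1.16], [-1.84, 2.11], [-1.51, 1.56], [-3.14, 3.14]. Speed limits (rad/s): [2.22, 2.22, 2.57, 3.14, 3.14, 3.14].

### API

Orientations are given as a unit quaternion [x, y, z, w].
In Python, from rig import get_state, camera, calibration, close_job, nose_length gives the robot as it stands.
- The arm moves only by the tool drive_tool, never from a script. Its argument "rows" is one flat list of numbers, 5 for each row, row after row: the shift along the world's x, y, z in m, then the turn about the world's z in rad, then the finger opening in m, from 0 to 0.0854. In form: [tx, ty, tz, spin, gripper, tx, ty, tz, spin, gripper, ...]. A call has 1 to 10 rows; each row is the pose to reach, as a shift and turn from the pose commanded when the call began; what a row does not reach only later rows make up. A row lasts 1/10 s, in which the tool goes at most 50 mm and 8.59 degrees, less where a joint would pass 70% of its speed; a pose out of reach is approached as far as the arm can. A call with a gripper value outside its range is refused whole. The fingers move at their own pace and stop on an object; "newtons" is the grip in N (left out, the last holds). Time passes only in rows, so rows that repeat a pose let the fingers close. It gives the time, the measured TCP pose, the force, the opening and the grip force at its end, in the units of the state.
- get_state(): the state, without advancing time (a new reading comes with each control period).
- camera(name): name is "side" or "top"; returns (picture, depth): 420x560x3 uint8, red, green, blue; 420x560 float32, m along the optical axis (not along the pixel's ray), 0 where there is no reading.
- calibration(name): a dict with "fx", "fy", "cx", "cy" (pixels), "distortion" ([k1, k2, p1, p2, k3] as OpenCV has them; the pictures are not rectified), "R" (3x3) and "t" (3): a world point X has camera coordinates R X + t. Camera axes: x right, y down, z forward; pixel columns grow to the right and rows downward; lengths in m; the calibration is good to about 2 mm. A picture is of the moment at which its call begins. calibration takes no time and is no camera call.
- close_job(): hands the job in; it is judged then, once.
The state is a dict: "clock": time; "joint_positions": joint angles; "dq": joint speeds; "joint_efforts": joint torques, N m; "eef_pos": TCP position; "tool_rot": TCP orientation; "contact_force": force on the tool from outside, world axes, zero at the start; "moment": the same for the moment, N m; "opening": finger opening in m; "grip_force": force on a finger pad.
Only numpy, scipy, OpenCV 4.12 (cv2) and the standard library are available. Lean on these libraries where they do the work, as an engineer would, in place of code of your own. Each camera call takes 0.05 s, during which the arm holds its last target. There are 200 camera calls.

## Working session

There is one attempt and no reset: what is moved stays moved. The work goes in short steps, Python scripts to look and compute and a tool call to move; the robot and the scene stay as the last step left them, time stands still between calls to the robot, and variables do not carry over. Pictures are saved under pics/ and viewed, at most 10 in all, crops included, and the job is handed in when it is done.

Besides the shell and the picture viewer there is one more tool, called after "Call:" in YAML: its name, and indented under it one key for each argument. drive_tool: Moves the arm, as the interface text tells. Its arguments: {"type":"object","properties":{"rows":{"type":"array","items":{"type":"number"}},"newtons":{"type":"number"}},"required":["rows"]}

```bash
mkdir -p pics
cat > h.py <<'E'
import numpy as np, cv2
from rig import *
def shot(n):
    p,d=camera(n); np.savez(f'/tmp/{n}.npz',p=p,d=d); return p,d
def load(n):
    z=np.load(f'/tmp/{n}.npz'); return z['p'],z['d']
def KD(c): return np.array([[c['fx'],0,c['cx']],[0,c['fy'],c['cy']],[0,0,1.]]),np.array(c['distortion'])
def ray(n,uv):
    c=calibration(n);K,D=KD(c);R=np.array(c['R']);t=np.array(c['t'])
    q=cv2.undistortPoints(np.array(uv,float).reshape(-1,1,2),K,D).reshape(-1,2)
    return -R.T@t, np.c_[q,np.ones(len(q))]@R
def onplane(n,uv,z):
    o,d=ray(n,uv); return o+d*((z-o[2])/d[:,2])[:,None]
def cloud(n,d,m):
    v,u=np.nonzero(m&(d>0)); o,r=ray(n,np.c_[u,v]); return o+r*d[v,u][:,None]
E
python3 - <<'E'
from h import *
print(nose_length if not callable(nose_length) else nose_length()); s=get_state(); print(s)
for n in('top','side'):
    p,d=shot(n); cv2.imwrite(f'pics/{n}0.png',p[:,:,::-1]); c=calibration(n); print(n,-np.array(c['R']).T@c['t'],c['R'][2])
E
```

```text
0.008
{'clock': 0.0, 'joint_positions': array([-1.49171778e+00,  1.04721942e-01,  9.64358873e-02,  1.56388679e+00,
        1.40086939e-05,  1.35307678e+00]), 'dq': array([-0.00055102, -0.00129896, -0.00049009, -0.0003016 , -0.00120085,
        0.00137641]), 'joint_efforts': array([ 5.15115262e-04, -5.56942427e+01,  5.03640282e+01,  1.75489741e-02,
       -3.48086742e-04, -1.05365845e-05]), 'eef_pos': array([ 0.17545115, -0.57342934,  0.23849069]), 'tool_rot': array([ 9.89008820e-01,  1.47854929e-01,  5.46598529e-05, -6.86121897e-04]), 'contact_force': array([-0.07151045, -0.94386596,  0.41978712]), 'moment': array([ 0.02042203, -0.00291736,  0.0075015 ]), 'grip_force': 0.0, 'opening': 0.08517827195862884}
top [0.30817468 0.01113134 1.66332656] [ 1.18020638e-01  5.09215302e-04 -9.93011012e-01]
side [ 0.34024271 -1.49832949  0.93962864] [ 0.07994918  0.87002438 -0.486483  ]
```

View pics/top0.png

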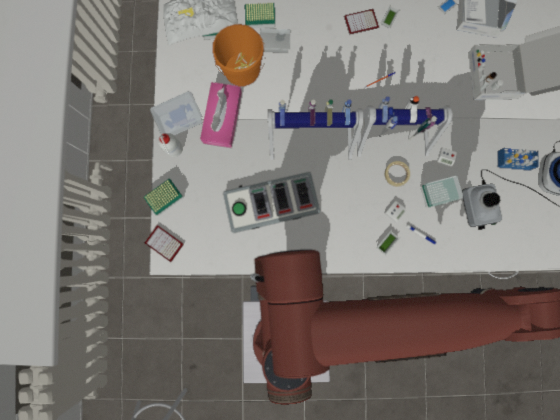

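View pics/side0.png

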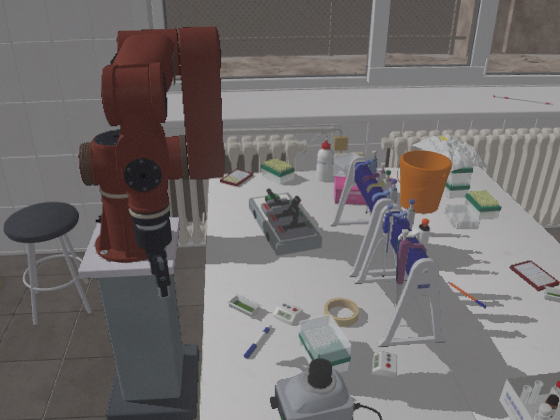

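The top view shows the power box at about (271,202), with the button at (239,208) and three levers to its right. In the side view the box is at about (285,220). Next I'll zoom in on both and measure.

Run:
```python
from h import *
p,d=load('top'); a=cv2.resize(p[165:240,215:330],None,fx=6,fy=6,interpolation=cv2.INTER_CUBIC)[:,:,::-1]; cv2.imwrite('pics/topc.png',a)
P,D=load('side'); a=cv2.resize(P[180:255,240:330],None,fx=7,fy=7,interpolation=cv2.INTER_CUBIC)[:,:,::-1]; cv2.imwrite('pics/sidec.png',a)
# chassis/breaker cloud from top
m=np.zeros(d.shape,bool); m[165:240,215:330]=1
X=cloud('top',d,m); 
for lo,hi in((.035,.053),(.06,.085),(.1,.16)):
    k=X[(X[:,2]>lo)&(X[:,2]<hi)]; r=cv2.minAreaRect(k[:,:2].astype(np.float32)); print(lo,len(k),r)
k=X[X[:,2]>.035]; print('all',cv2.minAreaRect(k[:,:2].astype(np.float32)))
# button
for n,q in(('top',p),('side',P)):
    h=cv2.cvtColor(q,cv2.COLOR_RGB2HSV); g=((h[...,0]>50)&(h[...,0]<90)&(h[...,1]>130)&(h[...,2]>50)).astype(np.uint8)
    nn,l,s,c=cv2.connectedComponentsWithStats(g)
    for i in range(1,nn):
        if s[i,4]>5 and 215<c[i][0]<330 and 160<c[i][1]<260: print(n,c[i],s[i],onplane(n,[c[i]],.07),np.median(cloud(n,load(n)[1],l==i),0))
```

```text
0.035 1843 ((0.5165721774101257, 0.04943282902240753), (0.1618916392326355, 0.33845898509025574), 12.517365455627441)
0.06 1571 ((0.5183044672012329, 0.0474439412355423), (0.12126410007476807, 0.29968658089637756), 12.485294342041016)
0.1 195 ((0.5326420664787292, 0.02000049501657486), (0.07300207018852234, 0.1918611228466034), 26.214412689208984)
all ((0.5165721774101257, 0.04943282902240753), (0.1618916392326355, 0.33845898509025574), 12.517365455627441)
top [238.52808989 207.96629213] [234 203  10  11  89] [[0.49200479 0.16717019 0.07      ]] [0.49227009 0.16674404 0.0668321 ]
```

View pics/topc.png

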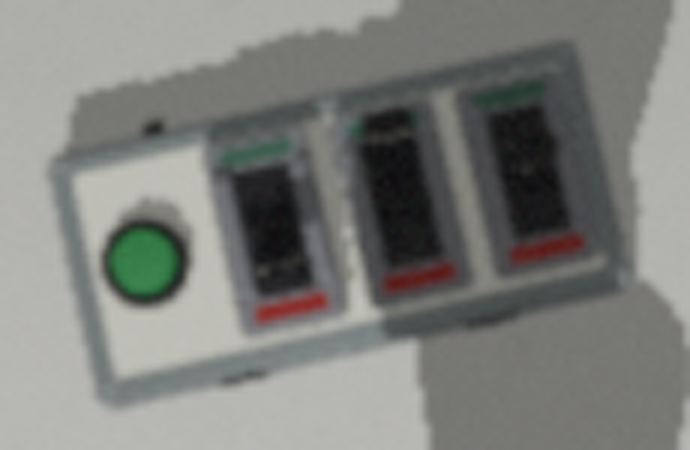

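View pics/sidec.png

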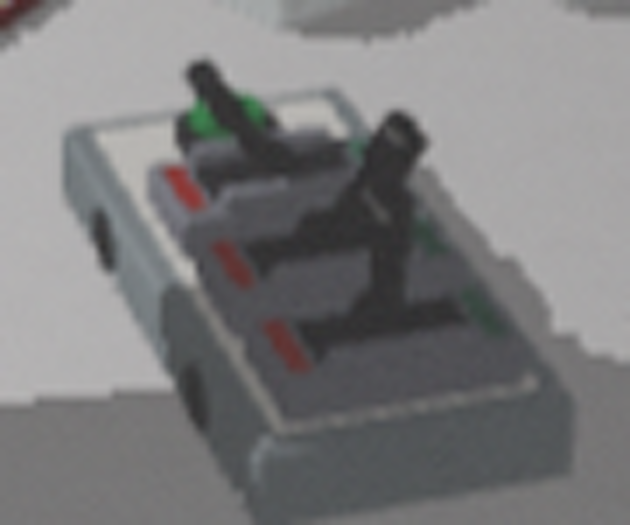

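The levers, from +y to -y, are off (left), on (middle) and tripped (far right, y=-120). The yaw fits +12.5°, with the centre at (0.5166, 0.0494). Button prediction (0.490, 0.168) agrees with the measured (0.492, 0.167). The tripped pivot is then at about (0.5426, -0.0677). I'll straddle its lever, with the fingers closing along the swing.

Call:
drive_tool:
  rows: [0.04,0.056,0,0.15,0.05,0.07,0.096,0,0.3,0.05,0.1,0.136,0,0.45,0.05,0.13,0.176,0,0.6,0.05,0.16,0.22,0,0.75,0.05,0.19,0.26,0,0.9,0.05,0.22,0.3,0,1.0,0.05,0.25,0.34,0,1.13,0.05,0.28,0.38,0,1.25,0.05,0.305,0.42,0,1.36,0.05]

```text
clock: 1.1
eef_pos: [0.4708, -0.1679, 0.2391]
tool_rot: [0.674, 0.738, 0.0, 0.0]
contact_force: [0.9, -1.6, 0.9]
opening: 0.0498
grip_force: 0.0
```

Call:
drive_tool:
  rows: [0.02,0.03,0,0.06,0.05,0.045,0.06,0,0.13,0.05,0.062,0.086,0,0.13,0.05,0.062,0.086,0,0.13,0.05,0.062,0.086,0,0.13,0.05,0.062,0.086,0,0.13,0.05]

```text
clock: 1.7
eef_pos: [0.5315, -0.0843, 0.2391]
tool_rot: [0.627, 0.779, -0.0, -0.0]
contact_force: [0.1, -0.1, 0.4]
opening: 0.05
grip_force: 0.0
```

Run:
```python
from h import *
s=get_state(); print(s['clock'],s['eef_pos'],s['tool_rot'],s['opening'],s['contact_force'])
C=np.array([.5166,.0494]);a=np.radians(12.5);ex=np.array([np.cos(a),np.sin(a)]);ey=np.array([-ex[1],ex[0]])
p,d=load('top');m=np.zeros(d.shape,bool);m[165:240,215:330]=1
X=cloud('top',d,m);B=np.c_[(X[:,:2]-C)@ex,(X[:,:2]-C)@ey,X[:,2]]
for y in(-.12,-.04,.04):
    k=B[(abs(B[:,1]-y)<.02)&(B[:,2]>.12)]; print(y,len(k),k.mean(0) if len(k) else 0,k.min(0),k.max(0))
p,d=shot('side'); cv2.imwrite('pics/s1.png',cv2.resize(p[100:260,180:400],None,fx=3.5,fy=3.5)[:,:,::-1])
```

```text
1.7 [ 0.53149973 -0.0842872   0.2391257 ] [ 6.27008850e-01  7.79012105e-01 -1.28989826e-04 -1.58447882e-04] 0.050002351121269835 [ 0.08463807 -0.10119675  0.41263776]
-0.12 45 [ 0.0014907  -0.11821959  0.14150438] [-0.00538308 -0.13265699  0.12072067] [ 0.01130041 -0.10416727  0.14972518]
-0.04 54 [ 0.03512683 -0.03871073  0.1304848 ] [ 0.0220591  -0.05352793  0.12007792] [ 0.04692946 -0.02423978  0.13915815]
0.04 51 [-0.03387488  0.04095061  0.13182076] [-0.04406439  0.02599633  0.12127309] [-0.02114342  0.05567651  0.1416879 ]
```

View pics/s1.png

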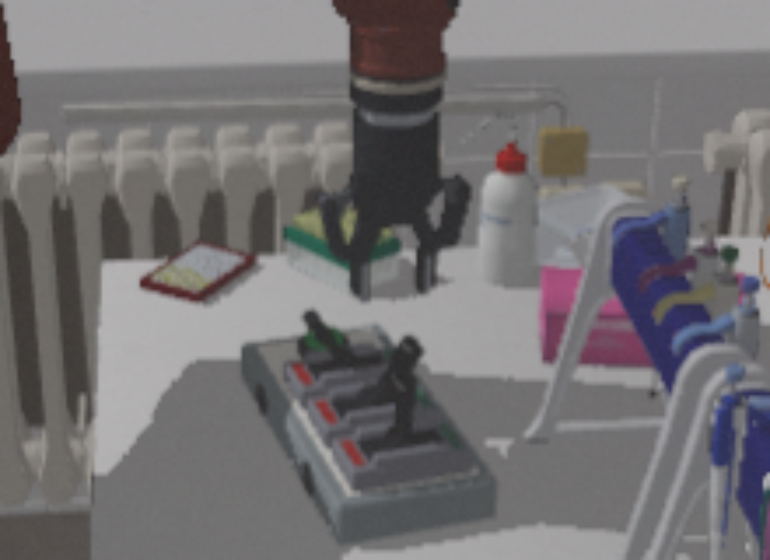

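The tripped lever is near upright, at box x≈0, and the gripper hovers above and behind it with its tips at about (365–430,295). Next I'll centre the gripper and descend astride the lever.

Call:
drive_tool:
  rows: [0.011,0.018,0,0,0.05,0.011,0.018,0,0,0.05,0.011,0.018,-0.03,0,0.05,0.011,0.018,-0.06,0,0.05,0.011,0.018,-0.09,0,0.05,0.011,0.018,-0.119,0,0.05,0.011,0.018,-0.119,0,0.05,0.011,0.018,-0.119,0,0.05]

```text
clock: 2.55
eef_pos: [0.5425, -0.0664, 0.1209]
tool_rot: [0.627, 0.779, -0.0, -0.0]
contact_force: [-0.4, 0.0, 0.9]
opening: 0.05
grip_force: 0.0
```

Run:
```python
from h import *
s=get_state(); print(s['eef_pos'],s['contact_force'])
p,d=shot('side'); cv2.imwrite('pics/s2.png',cv2.resize(p[140:260,220:340],None,fx=5,fy=5,interpolation=cv2.INTER_CUBIC)[:,:,::-1])
```

```text
[ 0.54247382 -0.0664054   0.12092172] [-0.38221232  0.00469206  0.93480641]
```

View pics/s2.png

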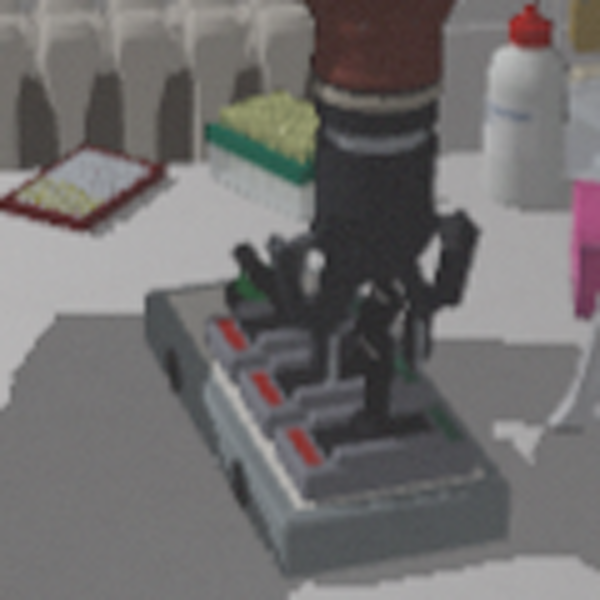

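The fingers are astride the tripped lever, at about (320,340) and (415,350) with the lever at (380,340). Next is the off stroke along the box's -x.

Call:
drive_tool:
  rows: [-0.012,-0.0027,0,0,0.05,-0.022,-0.0049,0,0,0.05,-0.03,-0.0066,0,0,0.05,-0.038,-0.0084,0,0,0.05,-0.043,-0.0095,0,0,0.05,-0.048,-0.0106,0,0,0.05,-0.048,-0.0106,0,0,0.05]

```text
clock: 3.3
eef_pos: [0.4987, -0.0766, 0.1232]
tool_rot: [0.627, 0.779, 0.003, 0.004]
contact_force: [18.3, 4.4, 3.0]
opening: 0.0499
grip_force: 8.5
```

Call:
drive_tool:
  rows: [-0.003,-0.0007,0,0,0.05,-0.003,-0.0007,0,0,0.05]

```text
clock: 3.5
eef_pos: [0.4963, -0.0776, 0.1239]
tool_rot: [0.626, 0.779, 0.003, 0.005]
contact_force: [12.2, 1.5, 8.2]
opening: 0.05
grip_force: 7.4
```

Run:
```python
from h import *
p,d=shot('side'); cv2.imwrite('pics/s3.png',cv2.resize(p[140:260,220:340],None,fx=5,fy=5,interpolation=cv2.INTER_CUBIC)[:,:,::-1])
```

```text
(no output)
```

View pics/s3.png

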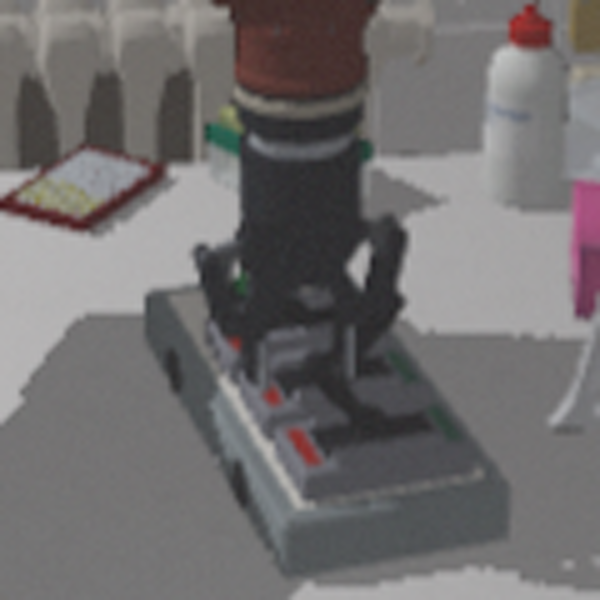

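The lever leans fully to the red side, with the paddle at about (320,320). The 12–18 N stall and the finger face at -22 mm match the -0.6 stop. Next is the on stroke.

Call:
drive_tool:
  rows: [0.02,0.0044,0,0,0.05,0.04,0.0089,0,0,0.05,0.052,0.0115,0,0,0.05,0.062,0.0137,0,0,0.05,0.071,0.0157,0,0,0.05,0.079,0.0175,0,0,0.05,0.087,0.0193,0,0,0.05,0.094,0.0208,0,0,0.05,0.099,0.022,0,0,0.05,0.099,0.022,0,0,0.05]

```text
clock: 4.55
eef_pos: [0.5906, -0.0549, 0.1197]
tool_rot: [0.627, 0.779, -0.0, -0.001]
contact_force: [-3.0, -1.5, -0.2]
opening: 0.0501
grip_force: 1.4
```

Run:
```python
from h import *
s=get_state();a=np.radians(12.5);v=s['eef_pos'][:2]-[.5422,-.0663];print(v@[np.cos(a),np.sin(a)],v@[-np.sin(a),np.cos(a)],s['contact_force'])
p,d=shot('side'); cv2.imwrite('pics/s4.png',cv2.resize(p[140:260,220:340],None,fx=5,fy=5,interpolation=cv2.INTER_CUBIC)[:,:,::-1])
```

```text
0.04973374129961073 0.0006376356361131007 [-3.0078108  -1.50029518 -0.17830398]
```

Call:
drive_tool:
  rows: [0.004,0.0009,0,0,0.05,0.007,0.0016,0,0,0.05,0.007,0.0016,0,0,0.05]

```text
clock: 4.9
eef_pos: [0.5927, -0.0544, 0.1189]
tool_rot: [0.627, 0.779, -0.005, -0.004]
contact_force: [-29.7, -7.5, 8.2]
opening: 0.0503
grip_force: 14.6
```

Run:
```python
from h import *
s=get_state();a=np.radians(12.5);v=s['eef_pos'][:2]-[.5422,-.0663];print(v@[np.cos(a),np.sin(a)],v@[-np.sin(a),np.cos(a)],s['contact_force'])
p,d=shot('side'); cv2.imwrite('pics/s5.png',cv2.resize(p[140:260,220:340],None,fx=5,fy=5,interpolation=cv2.INTER_CUBIC)[:,:,::-1])
```

```text
0.05189304634940337 0.0006930484424523993 [-29.73694902  -7.49537287   8.15262292]
```

View pics/s5.png

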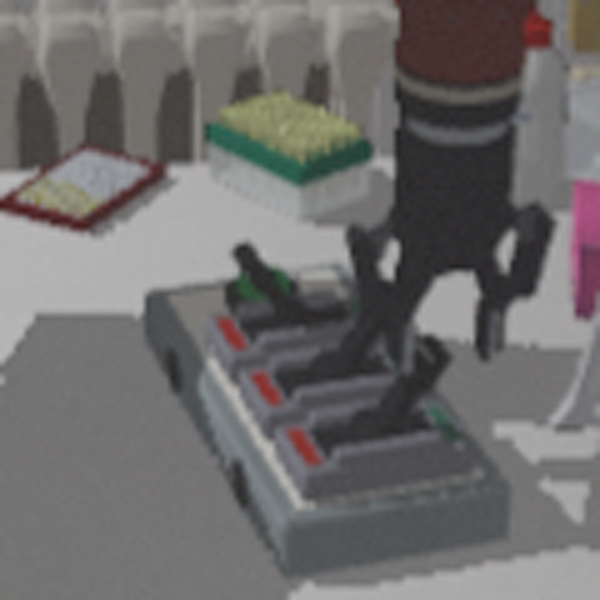

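The tripped lever now leans fully on, with its end at (435,355), parallel to the neighbouring on lever. It stalls at 30 N against the stop. Next I'll back off, lift, close the fingers and move above the button.

Call:
drive_tool:
  rows: [-0.017,-0.004,0,0,0.05,-0.017,-0.004,0,0,0.05,-0.017,-0.004,0.04,0,0.05,-0.017,-0.004,0.08,0,0.05,-0.017,-0.004,0.12,0,0.05,-0.03,0.03,0.12,0,0,-0.05,0.075,0.12,0,0,-0.07,0.12,0.12,0,0,-0.085,0.165,0.12,0,0,-0.1,0.2,0.12,0,0]

```text
clock: 5.95
eef_pos: [0.4978, 0.1491, 0.2411]
tool_rot: [0.626, 0.779, 0.001, 0.001]
contact_force: [0.2, -0.3, 0.1]
opening: -0.0
grip_force: 0.0
```

Call:
drive_tool:
  rows: [-0.004,0.022,0,0,0,-0.004,0.022,0,0,0,-0.004,0.022,0,0,0]

```text
clock: 6.25
eef_pos: [0.4945, 0.169, 0.2407]
tool_rot: [0.626, 0.78, 0.001, 0.001]
contact_force: [0.3, 0.0, 0.2]
opening: 0.0001
grip_force: 0.0
```

Run:
```python
from h import *
s=get_state();print(s['eef_pos'],s['opening'],s['contact_force'])
C=np.array([.5166,.0494]);a=np.radians(12.5);ex=np.array([np.cos(a),np.sin(a)]);ey=np.array([-ex[1],ex[0]])
p,d=shot('side'); cv2.imwrite('pics/s6.png',cv2.resize(p[110:260,220:340],None,fx=4,fy=4,interpolation=cv2.INTER_CUBIC)[:,:,::-1])
p,d=shot('top');m=np.zeros(d.shape,bool);m[165:240,215:330]=1
X=cloud('top',d,m);B=np.c_[(X[:,:2]-C)@ex,(X[:,:2]-C)@ey,X[:,2]]
for y in(-.12,-.04,.04):
    k=B[(abs(B[:,1]-y)<.02)&(B[:,2]>.12)&(B[:,2]<.155)]
    if len(k): print(y,len(k),k.mean(0),k.min(0),k.max(0))
```

```text
[0.49449952 0.16897812 0.24074336] 0.00013681226109885715 [0.34175205 0.01231073 0.16487054]
-0.12 51 [ 0.03644433 -0.11868014  0.13015798] [ 0.02408765 -0.13329416  0.12024099] [ 0.04812027 -0.10459699  0.13927829]
-0.04 52 [ 0.0356644  -0.03878666  0.12991093] [ 0.02349948 -0.05372477  0.12022428] [ 0.04815736 -0.02500382  0.14100577]
0.04 53 [-0.03348975  0.04092076  0.13219028] [-0.04367638  0.02606735  0.12002063] [-0.01981767  0.05563992  0.14499439]
```

View pics/s6.png

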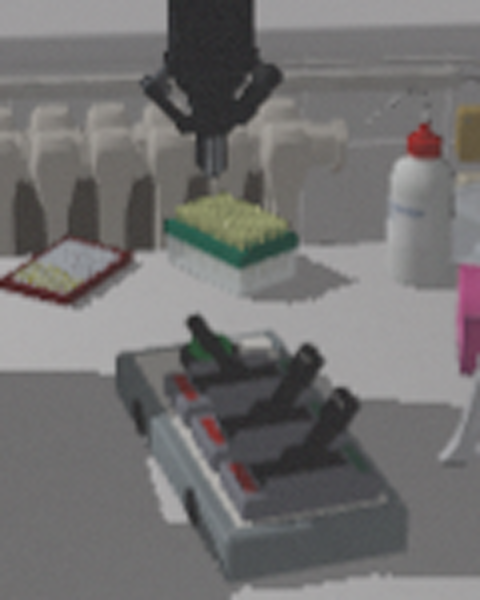

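The tripped lever (345,400) now leans exactly like the on lever, and the off lever is unchanged. The gripper is above the button with its fingers shut, so I'll descend to just above it.

Call:
drive_tool:
  rows: [-0.0035,-0.001,-0.03,0,0,-0.0035,-0.001,-0.07,0,0,-0.0035,-0.001,-0.11,0,0,-0.0035,-0.001,-0.145,0,0,-0.0035,-0.001,-0.157,0,0,-0.0035,-0.001,-0.164,0,0,-0.0035,-0.001,-0.168,0,0,-0.0035,-0.001,-0.168,0,0]

```text
clock: 7.15
eef_pos: [0.4914, 0.1673, 0.0737]
tool_rot: [0.627, 0.779, 0.0, 0.001]
contact_force: [-1.6, -1.5, 3.1]
opening: 0.0
grip_force: 1.0
```

Call:
drive_tool:
  rows: [0,0,-0.003,0,0,0,0,-0.006,0,0,0,0,-0.008,0,0,0,0,-0.008,0,0]

```text
clock: 7.55
eef_pos: [0.492, 0.1675, 0.0686]
tool_rot: [0.627, 0.779, 0.001, 0.002]
contact_force: [-12.0, -3.7, 31.5]
opening: 0.0
grip_force: 15.8
```

The 31 N stall against 5 N of button travel means it is fully in. Now I'll lift clear.

Call:
drive_tool:
  rows: [0,0,0,0,0,0,0,0.02,0,0,0,0,0.06,0,0,0,0,0.1,0,0,0,0,0.14,0,0,-0.02,0.04,0.16,0,0,-0.04,0.08,0.16,0,0,-0.04,0.11,0.16,0,0,-0.04,0.11,0.16,0,0,-0.04,0.11,0.16,0,0]

```text
clock: 8.55
eef_pos: [0.4503, 0.2781, 0.2245]
tool_rot: [0.626, 0.78, 0.0, 0.0]
contact_force: [-0.1, 0.7, -0.1]
opening: -0.0001
grip_force: 0.0
```

Run:
```python
from h import *
s=get_state();print(s['eef_pos'],s['contact_force'],s['clock'])
p,d=shot('side'); cv2.imwrite('pics/s7.png',cv2.resize(p[140:260,220:340],None,fx=5,fy=5,interpolation=cv2.INTER_CUBIC)[:,:,::-1])
```

```text
[0.45030304 0.27811215 0.22445428] [-0.06578431  0.72581582 -0.06512538] 8.55
```

View pics/s7.png

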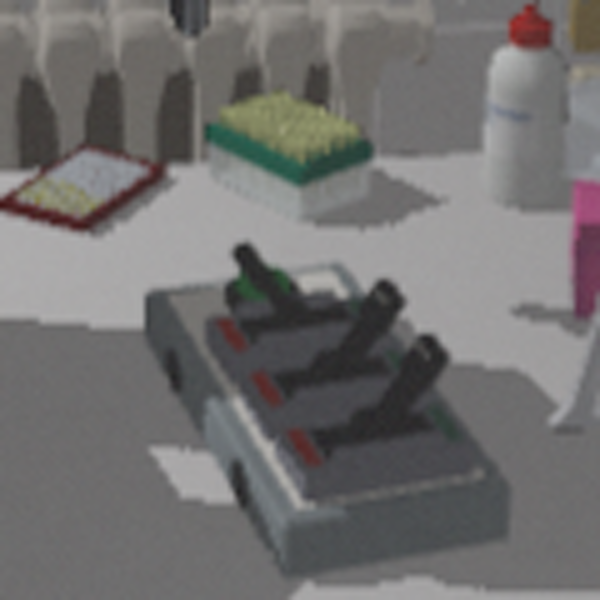

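The reset lever (435,350) and its neighbour (385,295) are on, and the spare (245,255) is off. The button (262,285) is visible and the gripper is clear of everything.

```bash
python3 -c "from rig import *; print(close_job())"
```

```text
the job is handed in; nothing more can be done
None
```

The tripped breaker was pushed fully off and then fully on, the start button was pressed to its stop and released, and the job was handed in at about 8.6 s with the other two levers unmoved and nothing around the box touched.

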